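Turn the spouted dish towards the bowl with a loose ball in it

TASK

The white spouted dish on the round cork trivet carries a loose wooden ball that I am about to tip into the small flowered bowl standing beside it. Take the dish by the wooden grip of its arched handle, lift it straight up until its foot is about 10 cm above the trivet, and only then turn it in the air over the trivet, about a quarter turn, so that the spout points straight at the bowl. Keep the dish level and the ball untouched in the middle of it all along, leave the other things where they are, and finish still holding the dish there, level and at rest.

Things in the scene. Friction and masses are not known exactly. Their poses are not given: they have to be found in the camera images.
- dish: Round white dish with an arched steel handle, about 0.22 kg, loose on the trivet. Origin: centre of its underside; z up, x towards the spout. Foot 86 mm, rim 142 mm across, rim 31 mm high. The arch stands in the y-z plane: two thin legs rise from the rim at y = +-67 mm (73 mm at the widest), top 138 mm up. Dish and ball weights vary.
- dish_grip (a point): Centre of the straight wooden grip at the top of the handle's arch, exactly above the dish's middle, 130 mm above the dish's underside. The grip is a bar 74 mm long along the dish's y axis, 14 mm wide along its x axis (pinch it across this width, from above) and 16 mm high. Axes as the dish's.
- dish_floor (a point): Middle of the dish's inner floor, on its axis, 8 mm above its underside; axes as the dish's. The inside is flat in the middle (26 mm across), then slopes up about 11 degrees out to 84 mm across, then about 35 degrees to the rim, so the ball runs back to the middle while the dish is level.
- dish_spout (a point): Outer end of the open trough-shaped spout (30 mm wide), 107 mm from the dish's axis along the dish's +x, 36 mm above its underside.
- ball_center (a point): Centre of the loose plain wooden ball, 34 mm across, about 0.03 kg, resting in the middle of the dish; it rolls when the dish is tipped more than 2 or 3 degrees or jerked; resting there its centre is 17 mm above the inner floor.
- trivet_top (a point): Centre of the top of the fixed round cork trivet, 120 mm across and 10 mm high, on which the dish stands at the start, its spout pointing roughly away from the robot.
- bowl: Small white bowl with a flowered outside, 130 mm across and 64 mm high, upright and empty, standing on the worktop about 22 cm to the left or to the right of the trivet (it varies). Origin: centre of its underside. It is not to be moved.
- mug: White mug with a handle and thin red lines, 82 mm across, 94 mm high, standing on the other side of the trivet than the bowl; bystander. Origin: centre of its underside.
- salt_shaker: Grey-topped salt shaker, 44 mm across, 90 mm high, behind the work; bystander. Origin: centre of its underside.
- lemon: Lemon, 71x53x51 mm, lying behind the work; bystander. Origin: underside.
Not all that is in view belongs to the job. What is meant by the part that bears ball_center is not pink, and is the smaller of those in its own colour.

How it is judged:
By the outcome, as a careful person would: the job done as asked, in the order asked, and still so for the second after the job is handed in, while the arm keeps its last pose, push and grip.
It also fails if it takes over 42 s, if anything falls off the work surface, if the arm or the gripper's body presses on something with over 40 N, if the wrist force passes 120 N, or if a joint passes its speed limit or range.

ROBOT

A 6-joint arm with a two-finger parallel gripper is mounted at the origin on a cart in front of the work surface, level with it; the furniture and walls round the work are solid. World frame = base frame: x ahead of the robot, y to its left, z up, the work surface at z = 0. Lengths are in mm, angles in rad, forces in N, time in s.
With the tool pointing down it reaches from about 275 to 750 mm from the base axis. Payload 10.2 kg.
Tool frame: the origin (TCP) lies at the very end of the fingers, on their centre line; the grasp point (between the pads) lies ctrl.grip_depth behind it (ctrl.grip_depth is the distance from the TCP to the grasp point, in mm); z points along the fingers, y is the direction in which the jaws open and shut (so a half turn about z gives the same grasp; the last joint's range is limited). The gripper opens to 85 mm and grips with 20 to 120 N. Pads are 22 mm wide; open, the fingers measure 114 mm over their backs; the gripper's body (76 mm by 85 mm) begins 54 mm behind the grasp point. The pads swing forward as they close: fully open they stand 13 mm farther back than shut.
Start: joints at [1.125, 0.313, 1.498, -0, 1.331, -0.223], TCP at [116.017, 512.027, 231.294] pointing down, gripper open.
Joint ranges: [-2.94, 2.94], [-0.97, 2.17], [0.19, 2.56], [-1.23, 4.37], [0.02, 3.11], [-2.88, 2.88]. Speed limits (rad/s): [2.39, 2.39, 3.01, 3.14, 3.14, 3.14].

INTERFACE

Orientations are given as a unit quaternion [w, x, y, z].
In Python, from rig import telemetry, eyes, ctrl, nets gives the robot as it stands. The module is installed in compiled form; this text tells all that it offers.
- The arm moves only by the tool drive_tool, never from a script. Its argument "series" is text: rows parted by semicolons, each of 7 numbers parted by spaces: the shift along the tool's x, y, z normalised to -1 to 1, where 1 is 0.12 m, then the turn, a rotation vector about the tool's x, y, z normalised to -1 to 1, where 1 is 0.5 rad, then the opening, from 0 (shut) to 1 (fully open). In form: tx ty tz wx wy wz hand; .... A call has 1 to 20 rows; each row is the pose to reach, as a shift and turn from the pose measured when the call began, along the tool's axes at that moment; what a row does not reach only later rows make up. A row lasts 1/10 s, in which the tool goes at most 50 mm and 8.59 degrees, less where a joint would pass 70% of its speed; a pose out of reach is approached as far as the arm can. A call with a number of a shift or a turn outside -1 to 1 is refused whole. A call with a gripper value outside its range is refused whole. The fingers move at their own pace and stop on an object; "newtons" is the grip in N (left out, the last holds). Time passes only in rows, so rows that repeat a pose let the fingers close. It gives the time, the measured TCP pose, the force and the opening at its end, in the units of the state.
- telemetry.sense(): the state, without advancing time (a new reading comes with each control period).
- eyes.capture(name): name is "scene" or "top" or "wrist"; returns a dict with "frame" (400x640x3 uint8, red, green, blue), "fx", "fy", "cx", "cy" (pixels), "D" ([k1, k2, p1, p2, k3] as OpenCV has them; the pictures are not rectified), "view" (4x4, takes a point from world to camera coordinates). Camera axes: x right, y up, looking along -z (the intrinsics and any distortion apply to the point x, -y, -z); pixel columns grow to the right and rows downward; lengths in mm; the calibration is good to about 2 mm. A picture is of the moment at which its call begins. There is no depth.
- ctrl.finish_job(): hands the job in, once; it reports no verdict.
Trained networks look in a picture, given as the dict that the camera call returned (one of the last four; its "shot" number tells which), for a name from the list of things; names that differ only in an ending like _2 or _b are one class to them, and where a whole thing is asked for, a point or a joint stands for the part that bears it (a point fixed in the world has none). Each returns a list of dicts, best first, with "confidence" (0 to 1); they miss things now and then, are a little off and sometimes report something else, mostly with a low value. They report only what shows in the picture. A call takes as long as a camera call. They do not tell look-alikes from the thing itself.
- nets.spot_in(name, picture): "rect" ([left, top, right, bottom] in pixels, round what is visible of it).
The state is a dict: "time_s": time; "joints": joint angles; "dq": joint speeds; "tau": joint torques, N m; "eef_pos": TCP position; "ee_rot": TCP orientation; "force": force on the tool from outside, world axes, zero at the start; "wrist_torque": the same for the moment, N m; "grip_width": opening from 0.0 (shut) to 1.0 (fully open).
Only numpy, scipy, OpenCV 4.12 (cv2) and the standard library are available. Lean on these libraries where they do the work, as an engineer would, in place of code of your own. Each camera call takes 0.05 s, during which the arm holds its last target. There are 200 camera calls.

## Working session

There is one attempt and no reset: what is moved stays moved. The work goes in short steps, Python scripts to look and compute and a tool call to move; the robot and the scene stay as the last step left them, time stands still between calls to the robot, and variables do not carry over. Pictures are saved under pics/ and viewed, about 8 in all and at most 12, crops included, and the job is handed in when it is done.

Besides the shell and the picture viewer there is one more tool, called after "Emit:" in YAML: its name, and indented under it one key for each argument. drive_tool: Moves the arm, as the interface text tells. Scaled input: -1 to 1 covers 0.12 m each way for a shift and 0.5 rad each way for a turn. Its arguments: {"type":"object","properties":{"series":{"type":"string"},"newtons":{"type":"number"}},"required":["series"]}

```bash
mkdir -p pics
cat > h.py <<'E'
import numpy as np, cv2
from rig import telemetry, eyes, ctrl, nets
def K(p): return np.array([[p["fx"],0,p["cx"]],[0,p["fy"],p["cy"]],[0,0,1.]])
F=np.diag([1.,-1,-1])
def proj(p,X):
    V=np.array(p["view"]); X=np.atleast_2d(X).astype(float)
    c=(X@V[:3,:3].T+V[:3,3])@F
    return cv2.projectPoints(c,np.zeros(3),np.zeros(3),K(p),np.array(p["D"],float))[0][:,0]
def at_z(p,uv,z):
    V=np.array(p["view"]); n=cv2.undistortPoints(np.array([[uv]],float),K(p),np.array(p["D"],float))[0,0]
    d=V[:3,:3].T@(F@np.array([n[0],n[1],1])); o=-V[:3,:3].T@V[:3,3]
    return o+d*(z-o[2])/d[2]
def save(p,n): cv2.imwrite(f"pics/{n}.png",p["frame"][:,:,::-1])
E
python3 - <<'E'
from h import *
print(telemetry.sense(), ctrl.grip_depth)
for c in ("scene","top"):
    p=eyes.capture(c); save(p,c)
    V=np.array(p["view"]);print(c,-V[:3,:3].T@V[:3,3])
    for n in ("dish","dish_grip","ball_center","bowl","mug","trivet_top","dish_spout","salt_shaker","lemon"):
        try:
            for r in nets.spot_in(n,p)[:3]: print(n,np.round(r["rect"]),round(r["confidence"],2), np.round(at_z(p,[(r["rect"][0]+r["rect"][2])/2,(r["rect"][1]+r["rect"][3])/2],40)))
        except Exception as e: print(n,e)
E
```

```text
{'time_s': 0.0, 'joints': array([ 1.12460275e+00,  3.13439222e-01,  1.49846323e+00,  3.05264762e-06,
        1.33100349e+00, -2.23408060e-01]), 'dq': array([-1.42528325e-03, -4.59357921e-05, -1.14456610e-03, -5.39469954e-04,
        1.07106928e-03, -1.05224911e-03]), 'tau': array([-1.05491807e-03, -4.12265146e+01, -2.59737647e+01, -2.39760302e-04,
        4.21865378e-03,  9.95796086e-06]), 'eef_pos': array([115.89394551, 511.77377273, 230.73075352]), 'ee_rot': array([-2.17160443e-04,  1.11162873e-01,  9.93801985e-01, -6.19695998e-04]), 'force': array([0.45524824, 0.19806267, 0.1365706 ]), 'wrist_torque': array([0.01864338, 0.0118373 , 0.01924793]), 'grip_width': 0.9976323995828023} 18.700000000000003
scene [ 165.00780646 -445.73545623  730.1164477 ]
dish [287. 176. 345. 236.] 0.71 [546.  61.  40.]
dish_grip [285. 174. 345. 236.] 0.8 [547.  66.  40.]
ball_center [306. 207. 319. 217.] 0.7 [527.  51.  40.]
ball_center [251. 241. 266. 256.] 0.52 [366.  40.  40.]
bowl [353. 246. 416. 302.] 0.89 [ 538. -185.   40.]
mug [224. 148. 270. 190.] 0.82 [484. 286.  40.]
mug [348. 174. 366. 197.] 0
[... 283 characters left out ...]
671.  43.  40.]
top [ 323.10338497   49.3497599  1099.11338949]
dish [355. 123. 372. 143.] 0.64 [ 703. -136.   40.]
dish [285. 169. 336. 230.] 0.6 [538.  39.  40.]
dish_grip [282. 165. 335. 232.] 0.91 [542.  44.  40.]
ball_center [257. 250. 276. 266.] 0.71 [403. 175.  40.]
ball_center [300. 197. 314. 210.] 0.64 [529.  50.  40.]
ball_center [303. 255. 318. 266.] 0.49 [378.  63.  40.]
bowl [370. 163. 417. 208.] 0.84 [ 542. -189.   40.]
mug [199. 217. 244. 252.] 0.75 [482. 285.  40.]
mug [352. 122. 374. 142.] 0.73 [ 705. -136.   40.]
dish_spout [279. 165. 338. 230.] 0.98 [545.  43.  40.]
salt_shaker [354. 120. 370. 142.] 0.62 [ 709. -134.   40.]
lemon [280. 141. 305. 158.] 0.54 [687.  65.  40.]
```

Run:
```python
import cv2,numpy as np
a=cv2.imread("pics/scene.png")[130:320,200:440];b=cv2.imread("pics/top.png")[100:290,190:430]
cv2.imwrite("pics/m.png",np.vstack([cv2.resize(x,None,fx=3,fy=3,interpolation=cv2.INTER_CUBIC)[:,:] for x in (a,)]))
cv2.imwrite("pics/m2.png",cv2.resize(b,None,fx=3,fy=3,interpolation=cv2.INTER_CUBIC))
```

```text
(no output)
```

View pics/m.png

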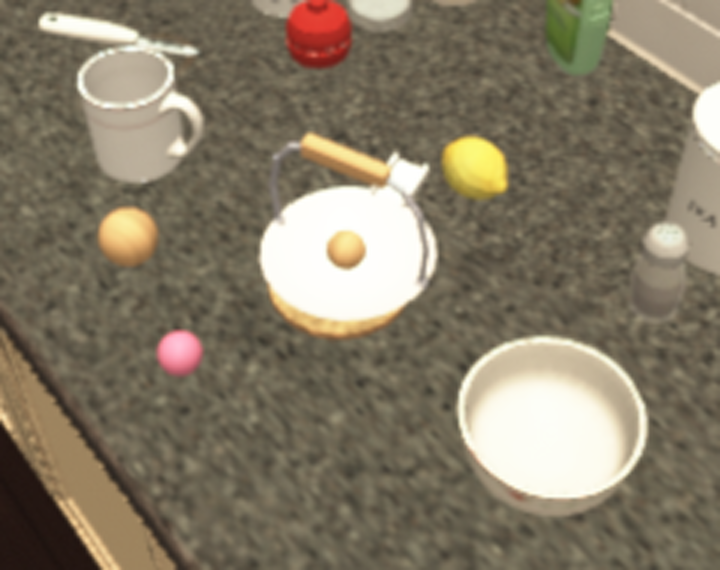

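View pics/m2.png

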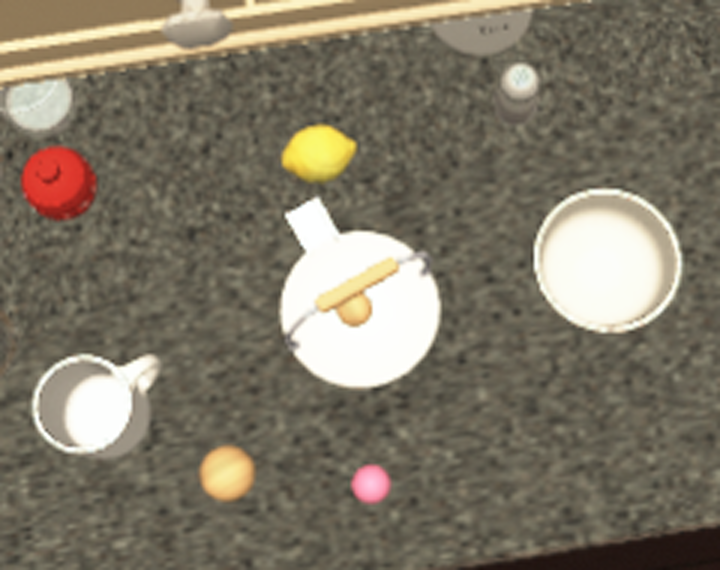

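The scene shows the dish with the small wooden ball, its grip and spout, the bowl on the right (y<0), the mug on the left. The larger wooden ball and the pink one are decoys. Next I fit the dish pose from the points I picked.

Run:
```python
from h import *
from scipy.optimize import least_squares
S=eyes.capture("scene");T=eyes.capture("top")
M=[[0,37,146],[0,-37,146],[107,0,44],[0,0,35]]
M=np.array(M,float)
us=np.array([[301,177.3],[329.3,188.7],[338,185.5],[315.3,213]])
ut=np.array([[296.7,201],[322,188.7],[291,169.5],[308,202.7]])
def W(q):
    c,s=np.cos(q[2]),np.sin(q[2]); return M@np.array([[c,s,0],[-s,c,0],[0,0,1]])+[q[0],q[1],0]
f=lambda q:np.r_[(proj(S,W(q))-us).ravel(),(proj(T,W(q))-ut).ravel()]
r=least_squares(f,[530,50,0.4]);print(r.x,np.round(r.fun,1))
for p,z,b in((S,64,0),(T,64,0)):
    rr=nets.spot_in("bowl",p)[0]["rect"];print(rr)
# bowl rim from picture clicks: rim centre
print(at_z(T,[190+607/3,100+260/3],64),at_z(S,[200+552/3,130+419/3],64))
for uv in ut[:2]: print(at_z(T,uv,148))
```

```text
[5.29864803e+02 4.22196872e+01 3.43310724e-01] [-0.1 -1.3 -0.4 -0.8 -0.4  0.4  0.3  1.7 -1.4  0.8  0.1 -1.2  0.1 -0.6
  1.8  0.6]
[352.3, 245.6, 415.7, 301.9]
[368.5, 163.3, 418.7, 209.4]
[ 534.47926691 -180.64320358   64.        ] [ 531.72556234 -185.71218635   64.        ]
[518.36670994  73.34118039 148.        ]
[538.97478936   8.14449298 148.        ]
```

Emit:
drive_tool:
  series: "-0.42 -0.31 0 0 0 0 1;-0.85 -0.61 0 0 0 0 1;-0.85 -0.61 0 0 0 0 1"
  newtons: 60

```text
time_s: 1.5
eef_pos: [200.7, 416.1, 231.4]
ee_rot: [0.0, 0.112, 0.994, -0.0]
force: [0.2, 1.0, -0.2]
grip_width: 1.001
```

Emit:
drive_tool:
  series: "-0.3 -0.2 0 0 0 0 1;-0.6 -0.4 0 0 0 0 1;-0.85 -0.61 0 0 0 0 1;-0.85 -0.61 0 0 0 0 1"

```text
time_s: 1.9
eef_pos: [286.1, 319.5, 231.5]
ee_rot: [0.001, 0.114, 0.993, -0.0]
force: [-1.2, 0.2, 0.1]
grip_width: 0.997
```

Emit:
drive_tool:
  series: "-0.3 -0.2 0 0 0 0 1;-0.6 -0.4 0 0 0 0 1;-0.85 -0.61 0 0 0 0 1;-0.85 -0.61 0 0 0 0 1"

```text
time_s: 2.3
eef_pos: [370.8, 222.9, 231.6]
ee_rot: [0.001, 0.116, 0.993, -0.001]
force: [-1.2, 0.6, -0.8]
grip_width: 1.0
```

Emit:
drive_tool:
  series: "-0.3 -0.2 0 0 0 0 1;-0.6 -0.4 0 0 0 0 1;-0.85 -0.61 0 0 0 0 1;-0.85 -0.61 0 0 0 0 1"

```text
time_s: 2.7
eef_pos: [454.8, 126.3, 231.6]
ee_rot: [0.001, 0.118, 0.993, -0.001]
force: [-1.1, -0.3, -0.1]
grip_width: 0.998
```

Emit:
drive_tool:
  series: "-0.4 -0.3 0 0 0 0.3 1;-0.76 -0.54 0 0 0 0.6 1;-0.76 -0.54 0 0 0 0.9 1;-0.76 -0.54 0 0 0 1 1;-0.76 -0.54 0 0 0 1 1"

```text
time_s: 3.2
eef_pos: [528.1, 43.2, 231.7]
ee_rot: [0.001, 0.36, 0.933, -0.0]
force: [-0.3, 0.1, -1.2]
grip_width: 1.0
```

Emit:
drive_tool:
  series: "0 0 0 0 0 0.3 1;0 0 0 0 0 0.6 1;0 0 0 0 0 0.9 1;0 0 0 0 0 1 1;0 0 0 0 0 1 1;0 0 0 0 0 1 1"

```text
time_s: 3.8
eef_pos: [527.8, 44.2, 231.8]
ee_rot: [0.001, 0.578, 0.816, -0.0]
force: [-0.6, 0.2, -0.1]
grip_width: 1.002
```

Run:
```python
from h import *
s=telemetry.sense();print(s["eef_pos"],s["ee_rot"],s["joints"],s["force"])
p=eyes.capture("wrist");save(p,"w1")
for n in("dish_grip","ball_center"):
  for r in nets.spot_in(n,p)[:2]:print(n,r)
M=np.array([[0,37,148],[0,-37,148],[107,0,46],[0,0,35]],float)
c,s_=np.cos(.33),np.sin(.33)
print(proj(p,M@np.array([[c,s_,0],[-s_,c,0],[0,0,1]])+[529.5,42,0]))
```

```text
[527.81581699  44.16917304 231.77404593] [ 7.80304697e-04  5.77842673e-01  8.16147787e-01 -1.65115558e-04] [-1.37389989e-01  3.22253636e-01  1.48367609e+00 -1.04090147e-03
  1.33442997e+00 -4.75776928e-01] [-0.58480243  0.21921629 -0.07503203]
dish_grip {'rect': [251.9, 101.4, 426.1, 264.8], 'confidence': 0.87}
dish_grip {'rect': [426.3, 172.7, 480.2, 232.0], 'confidence': 0.63}
ball_center {'rect': [219.7, 1.6, 268.0, 21.8], 'confidence': 0.8}
ball_center {'rect': [309.6, 155.2, 343.4, 181.9], 'confidence': 0.78}
[[320.09213156 159.74301453]
 [319.03087339 255.27097708]
 [423.42380157 176.0841345 ]
 [319.0524442  172.46745752]]
```

View pics/w1.png

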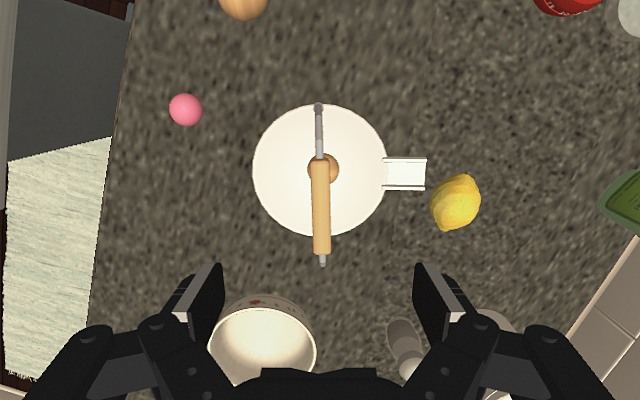

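The wrist view shows the grip bar from (320,160) to (322,254), the spout tip at (426,174), the ball at (324,168), and the bowl rim centred near (263,345).

Run:
```python
from h import *
p=eyes.capture("wrist")
a,b=at_z(p,[320,160],148),at_z(p,[322,254],148)
print(a,b,(a+b)/2,np.linalg.norm(a-b),"yaw",np.arctan2(-(a-b)[0],(a-b)[1]))
c1=at_z(p,[(252.5+387)/2,(104+236)/2],41);sp=at_z(p,[426.5,174],44);print("rim c",c1,"spout",sp, np.linalg.norm(sp-c1),np.arctan2(*(sp-c1)[1::-1]))
print("ball",at_z(p,[323.5,168],35),"bowl",at_z(p,[263,347],64))
# segmentation of grip bar
hsv=cv2.cvtColor(p["frame"],cv2.COLOR_RGB2HSV)
m=cv2.inRange(hsv,(8,60,90),(25,255,255));m[:190]=0;m[262:]=0;m[:,:290]=0;m[:,350:]=0
pts=np.argwhere(m)[:,::-1].astype(np.float32);l=cv2.fitLine(pts,cv2.DIST_L2,0,.01,.01).ravel();print(l,len(pts))
u0=[l[2]-l[0]*20,l[3]-l[1]*20];u1=[l[2]+l[0]*20,l[3]+l[1]*20]
A,B=at_z(p,u0,146),at_z(p,u1,146);d=A-B; d=d if d[1]>0 else -d;print("yaw line",np.arctan2(-d[0],d[1]))
n=np.array([d[1],-d[0]])/np.hypot(*d[:2]);print("perp offset of TCP from bar line (dish +x):",n@(telemetry.sense()["eef_pos"][:2]-A[:2]))
```

```text
[517.72787584  76.25762399 148.        ] [543.33920003   8.19293351 148.        ] [530.53353794  42.22527875 148.        ] 72.72373764661627 yaw 0.35989164902080106
rim c [528.94415448  45.5108101   41.        ] spout [633.77545851  78.69325958  44.        ] 109.99853298209966 0.3065538099258389
ball [532.44049243  47.48646237  35.        ] bowl [ 534.74055681 -171.89531106   64.        ]
[5.2698821e-02 9.9861044e-01 3.2118292e+02 2.2242143e+02] 1241
yaw line 0.38889117400838746
perp offset of TCP from bar line (dish +x): -1.431737019437754
```

Emit:
drive_tool:
  series: "-0.016 0.014 0.25 0 0 -0.02 1;-0.016 0.014 0.5 0 0 -0.02 0.8;-0.016 0.014 0.7 0 0 -0.02 0.6;-0.016 0.014 0.8 0 0 -0.02 0.5;-0.016 0.014 0.87 0 0 -0.02 0.45;-0.016 0.014 0.92 0 0 -0.02 0.4;-0.016 0.014 0.923 0 0 -0.02 0.35;-0.016 0.014 0.923 0 0 -0.02 0.35;-0.016 0.014 0.923 0 0 -0.02 0.35"
  newtons: 40

```text
time_s: 4.9
eef_pos: [530.7, 42.0, 121.7]
ee_rot: [0.001, 0.575, 0.818, 0.0]
force: [0.1, -0.2, -0.3]
grip_width: 0.35
```

Run:
```python
from h import *
s=telemetry.sense();print(s["eef_pos"],s["ee_rot"],s["force"],s["grip_width"])
p=eyes.capture("wrist");save(p,"w2")
q=eyes.capture("scene");save(q,"s2")
cv2.imwrite("pics/c2.png",np.vstack([p["frame"][:,:,::-1][150:400],cv2.resize(q["frame"][130:255,240:400,::-1],(640,500))[:340]]))
```

```text
[530.72869822  42.0116004  121.65954043] [1.40329639e-03 5.74720028e-01 8.18348893e-01 9.80170305e-05] [ 0.11055302 -0.20425404 -0.28785338] 0.350327095875671
```

View pics/c2.png

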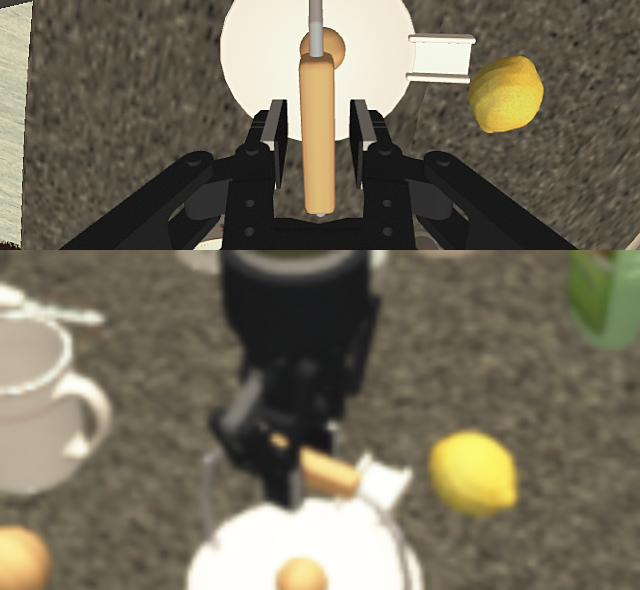

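The bar sits centred between the pads (about x=318), so I can close.

Emit:
drive_tool:
  series: "0 0 0 0 0 0 0.28;0 0 0 0 0 0 0.23;0 0 0 0 0 0 0.2;0 0 0 0 0 0 0.18;0 0 0 0 0 0 0.16;0 0 0 0 0 0 0.14;0 0 0 0 0 0 0.1;0 0 0 0 0 0 0;0 0 0 0 0 0 0;0 0 0 0 0 0 0;0 0 0 0 0 0 0;0 0 0 0 0 0 0"
  newtons: 45

```text
time_s: 6.2
eef_pos: [530.7, 42.0, 121.5]
ee_rot: [0.001, 0.575, 0.818, 0.0]
force: [0.7, -0.3, 3.6]
grip_width: 0.158
```

Emit:
drive_tool:
  series: "0 0 -0.005 0 0 0 0;0 0 -0.012 0 0 0 0;0 0 -0.02 0 0 0 0;0 0 -0.03 0 0 0 0;0 0 -0.04 0 0 0 0;0 0 -0.05 0 0 0 0;0 0 -0.06 0 0 0 0;0 0 -0.07 0 0 0 0;0 0 -0.08 0 0 0 0;0 0 -0.09 0 0 0 0;0 0 -0.1 0 0 0 0;0 0 -0.107 0 0 0 0;0 0 -0.11 0 0 0 0;0 0 -0.11 0 0 0 0;0 0 -0.11 0 0 0 0;0 0 -0.11 0 0 0 0"

```text
time_s: 7.8
eef_pos: [530.6, 42.0, 134.7]
ee_rot: [0.001, 0.575, 0.818, 0.0]
force: [0.6, -0.5, -2.7]
grip_width: 0.156
```

Run:
```python
from h import *
s=telemetry.sense();print(s["eef_pos"],s["ee_rot"],s["force"],s["wrist_torque"],s["grip_width"])
p=eyes.capture("wrist");save(p,"w3")
q=eyes.capture("scene");save(q,"s3")
cv2.imwrite("pics/c3.png",np.vstack([p["frame"][:,:,::-1][100:350],cv2.resize(q["frame"][160:245,240:400,::-1],(640,340))]))
```

```text
[530.6056998   42.04397154 134.70007418] [1.28355859e-03 5.74760574e-01 8.18320618e-01 4.57676112e-05] [ 0.59300836 -0.54499074 -2.68575555] [-0.02194329  0.00709422 -0.04443692] 0.15574507764072848
```

View pics/c3.png

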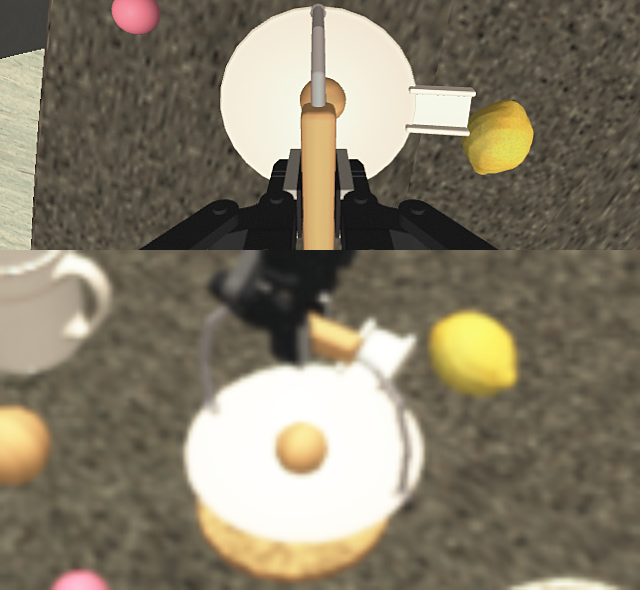

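The grasp holds: grip width is 0.156, the load is 2.7 N, and the ball is still centred. I'll lift the rest of the way.

Emit:
drive_tool:
  series: "0 0 -0.006 0 0 0 0;0 0 -0.025 0 0 0 0;0 0 -0.054 0 0 0 0;0 0 -0.091 0 0 0 0;0 0 -0.137 0 0 0 0;0 0 -0.188 0 0 0 0;0 0 -0.243 0 0 0 0;0 0 -0.302 0 0 0 0;0 0 -0.362 0 0 0 0;0 0 -0.422 0 0 0 0;0 0 -0.481 0 0 0 0;0 0 -0.536 0 0 0 0;0 0 -0.587 0 0 0 0;0 0 -0.633 0 0 0 0;0 0 -0.67 0 0 0 0;0 0 -0.699 0 0 0 0;0 0 -0.718 0 0 0 0;0 0 -0.724 0 0 0 0;0 0 -0.724 0 0 0 0;0 0 -0.724 0 0 0 0"

```text
time_s: 9.9
eef_pos: [530.3, 42.2, 221.4]
ee_rot: [0.001, 0.575, 0.818, -0.0]
force: [0.2, -0.3, -1.6]
grip_width: 0.153
```

Run:
```python
from h import *
s=telemetry.sense();print(s["eef_pos"],s["ee_rot"],s["joints"],s["force"],s["wrist_torque"],s["grip_width"])
T=eyes.capture("top");save(T,"t4");S=eyes.capture("scene");save(S,"s4")
P=eyes.capture("wrist");save(P,"w4")
for p in(S,T):print(nets.spot_in("bowl",p)[0], nets.spot_in("mug",p)[0])
cv2.imwrite("pics/c4.png",np.vstack([cv2.resize(x["frame"][y:y+93,240:440,::-1],(640,298),interpolation=cv2.INTER_CUBIC) for x,y in((S,140),(T,130))]))
```

```text
[530.33743712  42.18287647 221.41614154] [ 1.12305541e-03  5.74746250e-01  8.18330915e-01 -2.71785417e-05] [-1.40485172e-01  3.34990478e-01  1.49369191e+00 -1.10641987e-03
  1.31093441e+00 -4.86409313e-01] [ 0.16989827 -0.29422533 -1.58362204] [-0.0048446   0.00803193  0.01791283] 0.15274368305938885
{'rect': [353.5, 243.8, 415.9, 304.2], 'confidence': 0.65} {'rect': [226.3, 149.0, 268.5, 189.3], 'confidence': 0.8}
{'rect': [369.5, 163.8, 418.2, 207.9], 'confidence': 0.7} {'rect': [201.5, 217.7, 245.7, 252.7], 'confidence': 0.84}
```

View pics/c4.png

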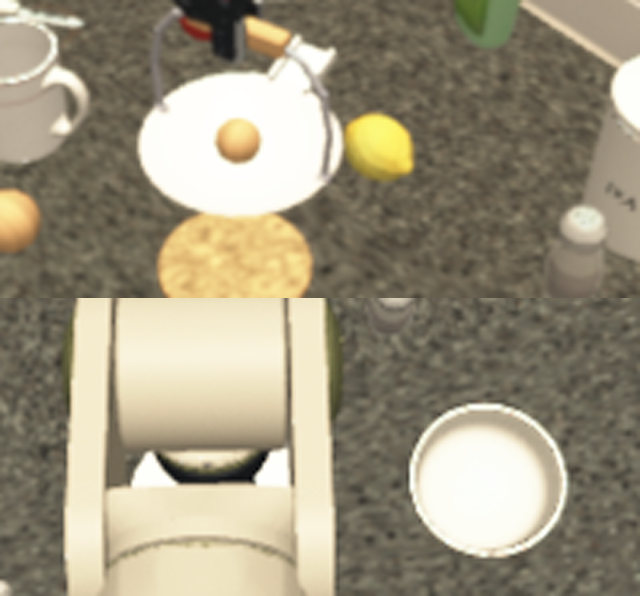

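Emit:
drive_tool:
  series: "0 0 0 0 0 0.02 0;0 0 0 0 0 0.074 0;0 0 0 0 0 0.156 0;0 0 0 0 0 0.259 0;0 0 0 0 0 0.376 0;0 0 0 0 0 0.5 0;0 0 0 0 0 0.624 0;0 0 0 0 0 0.741 0;0 0 0 0 0 0.844 0;0 0 0 0 0 0.926 0;0 0 0 0 0 0.98 0;0 0 0 0 0 1 0;0 0 0 0 0 1 0;0 0 0 0 0 1 0"

```text
time_s: 11.65
eef_pos: [530.4, 42.2, 221.6]
ee_rot: [0.001, 0.759, 0.651, 0.0]
force: [0.5, 0.4, -1.4]
grip_width: 0.154
```

Emit:
drive_tool:
  series: "0 0 0 0 0 0.02 0;0 0 0 0 0 0.074 0;0 0 0 0 0 0.156 0;0 0 0 0 0 0.259 0;0 0 0 0 0 0.376 0;0 0 0 0 0 0.5 0;0 0 0 0 0 0.624 0;0 0 0 0 0 0.741 0;0 0 0 0 0 0.844 0;0 0 0 0 0 0.926 0;0 0 0 0 0 0.98 0;0 0 0 0 0 1 0;0 0 0 0 0 1 0;0 0 0 0 0 1 0"

```text
time_s: 13.05
eef_pos: [530.4, 42.2, 221.6]
ee_rot: [0.001, 0.897, 0.443, 0.001]
force: [0.6, -0.9, -2.6]
grip_width: 0.152
```

Emit:
drive_tool:
  series: "0 0 0 0 0 0.02 0;0 0 0 0 0 0.074 0;0 0 0 0 0 0.156 0;0 0 0 0 0 0.259 0;0 0 0 0 0 0.376 0;0 0 0 0 0 0.5 0;0 0 0 0 0 0.624 0;0 0 0 0 0 0.741 0;0 0 0 0 0 0.844 0;0 0 0 0 0 0.926 0;0 0 0 0 0 0.98 0;0 0 0 0 0 1 0;0 0 0 0 0 1 0;0 0 0 0 0 1 0"

```text
time_s: 14.45
eef_pos: [530.4, 42.2, 221.6]
ee_rot: [0.001, 0.978, 0.208, 0.001]
force: [-0.7, -0.1, -2.3]
grip_width: 0.152
```

Emit:
drive_tool:
  series: "0 0 0 0 0 0.02 0;0 0 0 0 0 0.074 0;0 0 0 0 0 0.156 0;0 0 0 0 0 0.259 0;0 0 0 0 0 0.376 0;0 0 0 0 0 0.5 0;0 0 0 0 0 0.61 0;0 0 0 0 0 0.7 0;0 0 0 0 0 0.76 0;0 0 0 0 0 0.79 0;0 0 0 0 0 0.8 0;0 0 0 0 0 0.8 0;0 0 0 0 0 0.8 0"

```text
time_s: 15.75
eef_pos: [530.4, 42.2, 221.6]
ee_rot: [0.001, 1.0, 0.009, 0.001]
force: [-0.1, 1.1, -1.9]
grip_width: 0.157
```

Run:
```python
from h import *
s=telemetry.sense();q=s["ee_rot"];print(s["time_s"],s["eef_pos"],q,s["joints"],s["force"],s["wrist_torque"],s["grip_width"])
print("jaw yaw",2*np.arctan2(q[2],q[1])-np.pi/2)
S=eyes.capture("scene");save(S,"s5");P=eyes.capture("wrist");save(P,"w5")
c=np.array([530,42,0]);M=np.array([[107,0,146],[0,0,135],[0,37,240],[0,-37,240]],float)
for y in(-1.5,-1.557,-1.62):
    k,t=np.cos(y),np.sin(y);X=M@np.array([[k,t,0],[-t,k,0],[0,0,1]])+c
    print(y,proj(S,X).round(1).tolist(),proj(P,X).round(1).tolist())
print("bowl",proj(P,[[534,-182,64]]),proj(S,[[534,-182,64]]))
cv2.imwrite("pics/c5.png",np.vstack([cv2.resize(S["frame"][140:280,260:420,::-1],(480,420)[0:2],interpolation=cv2.INTER_CUBIC)]))
```

```text
15.75 [530.41089825  42.18490932 221.55983782] [6.99123257e-04 9.99956961e-01 9.19117990e-03 1.05331474e-03] [-1.40461853e-01  3.34865095e-01  1.49348229e+00 -1.10564514e-03
  1.31095387e+00  1.41223469e+00] [-0.06205682  1.07150231 -1.85787225] [ 0.00772069  0.02340271 -0.00996551] 0.15687081741936598
jaw yaw -1.5524136934836308
-1.5 [[349.1, 207.9], [314.9, 185.4], [327.1, 141.2], [300.2, 156.7]] [[469.3, 203.9], [317.6, 206.3], [312.9, 207.0], [321.8, 354.1]]
-1.557 [[347.0, 209.3], [314.9, 185.4], [327.7, 141.7], [299.5, 156.2]] [[468.3, 212.1], [317.6, 206.3], [318.1, 206.9], [317.4, 354.2]]
-1.62 [[344.5, 210.8], [314.9, 185.4], [328.4, 142.2], [298.8, 155.6]] [[466.6, 220.9], [317.6, 206.3], [324.0, 207.1], [312.4, 354.0]]
bowl [[550.61323824 181.54650067]] [[383.50135121 267.88663328]]
```

View pics/c5.png

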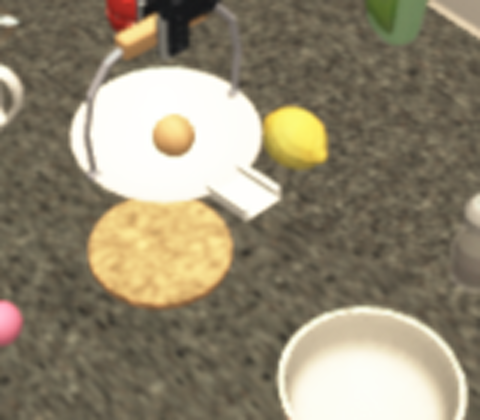

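View pics/w5.png

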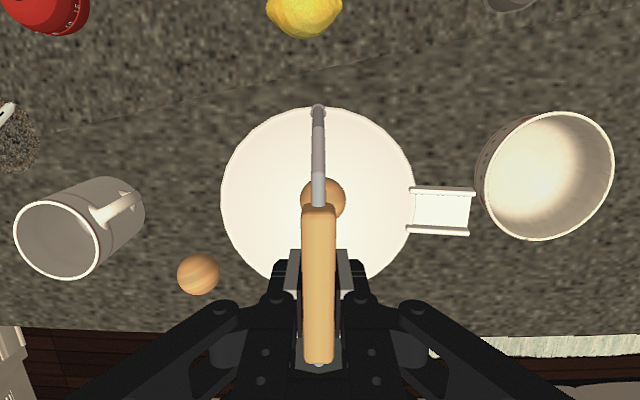

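Both views show the dish held level about 10 cm above the trivet, with the ball in the middle at (323,201). The spout tip is at (472,211), aimed at the bowl, whose rim is centred near (549,176). I'll check the angle numerically.

Run:
```python
from h import *
P=eyes.capture("wrist");S=eyes.capture("scene")
b=at_z(P,[549,176],64);sp=at_z(P,[471.5,211.5],144)
L=[at_z(P,u,144) for u in([408,186],[473,189],[408,235],[470,234])]
an=lambda v:np.arctan2(v[1],v[0])
c=np.array([530.4,42.2,0]);print("bowl",b,"spout",sp,"rails",an(L[1]-L[0]),an(L[3]-L[2]))
cb=at_z(P,[317.5,198],141);print("rim c",cb,"spout dir",an(sp-cb),"to bowl",an(b-cb), "ball",at_z(P,[323,201],135))
ss=at_z(S,[260+263/3,140+195/3],144);cs=at_z(S,[260+166/3,140+134/3],141);print("scene spout",ss,"rim",cs,an(ss-cs), "ball",at_z(S,[260+174/3,140+135/3],135))
print(nets.spot_in("bowl",P)[:1])
```

```text
bowl [ 539.416524   -179.06003011   64.        ] spout [531.20501105 -68.27775092 144.        ] rails -1.5984817904165836 -1.5395068078844205
rim c [538.39704222  42.24189985 141.        ] spout dir -1.6357793842835102 to bowl -1.5661896133497148 ball [534.20807814  38.15026898 135.        ]
scene spout [541.92716062 -55.42646315 144.        ] rim [528.51200007  38.36772338 141.        ] -1.428732195152072 ball [536.22635995  38.67334478 135.        ]
[{'rect': [477.5, 111.5, 615.8, 241.7], 'confidence': 0.78}]
```

Emit:
drive_tool:
  series: "0 0 0 0 0 0 0;0 0 0 0 0 0 0;0 0 0 0 0 0 0;0 0 0 0 0 0 0;0 0 0 0 0 0 0"

```text
time_s: 16.5
eef_pos: [530.4, 42.2, 221.6]
ee_rot: [0.001, 1.0, 0.009, 0.001]
force: [-0.1, 0.7, -2.0]
grip_width: 0.153
```

```bash
python3 -c "
from rig import ctrl,telemetry
s=telemetry.sense();print(s['time_s'],s['eef_pos'],s['dq'].round(3),s['grip_width']);print(ctrl.finish_job())"
```

```text
16.5 [530.42098644  42.19290723 221.56664952] [-0.     0.001  0.001  0.    -0.001  0.001] 0.15324521507678057
the job is handed in; nothing more can be done
None
```

The dish is held by its wooden grip about 100 mm above the trivet, with the spout pointing at the bowl. I gripped it with 45 N, lifted it straight up and only then turned it about 109° clockwise in place. I handed the job in at 16.5 s.

**Last checks:**
- **Arm:** it was at rest, the tool was within about 0.2° of vertical, and the grip opening was steady at 0.15.
- **Ball:** it still sat in the middle of the dish in both camera views. It looked about 4 mm off the dish's centre towards the spout, as it already did before the lift.
- **Other things:** nothing was bumped as far as the pictures show.

**Where the measurements disagreed:**
- **Spout direction:** the gripper angle gave −1.55 rad and the spout's edges averaged −1.57 rad, against −1.56 rad to the bowl. Two rougher readings gave −1.64 rad (wrist camera) and −1.43 rad (scene camera). I put these down to hand-picked pixels and did not correct for them.
- **Level:** I judged it from the tool's tilt, the low wrist torque and the pictures, and did not measure it on the dish itself.

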